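# Tamp the desiccant tablets level in their drawer

## Task

The desiccant drawer of the dry cabinet was filled carelessly: two of the orange tablets stand wedged on top of the others, and the sliding floor under them is not yet down on its ledge. Take the tamper by its black grip and press the bed with its flat foot until all nine tablets lie flat in one layer and the floor is felt to sit hard, ending with a firm press of about 25 N held for a second on the level bed; never press with more than 60 N, the tablets crack, and do not touch them with the gripper. Then stand the tamper upright on its black rubber mat again and let go, leaving everything else as it was.

Things in the scene. Friction and masses are not known exactly. Their poses are not given: they have to be found in the camera images.
- drawer: Open white plastic drawer, fixed to the table. Outside 116 x 116 mm and 70 mm high (rim lip 124 mm), walls 5 mm, so inside 106 x 106 mm. Origin at the centre of its underside on the table, z up; x and y run along the walls, its grey label holder is on the -x wall. A blue line runs round the inside 60 mm up. Its floor is a separate sliding plate. It stands left or right of the mat
- floor_top (a point): Centre of the top of the drawer's rigid grey floor plate (104 x 104 x 5 mm, level) on which the tablets lie. The plate sticks until the bed is pushed with some 7 N, then slides slowly down (each 10 mm/s takes 2.5 N more), some millimetres, onto a hidden rubber-lined ledge that stands at a different height each time and can only be felt: the resistance then rises steeply. It stays down
- drawer_floor: The same plate; origin at the centre of its underside, 5 mm below its top. It carries the nine tablets (5.3 N in all) and whatever presses on them
- rest_mat: Fixed black rubber mat, 90 x 90 mm, 4 mm thick, on which the tamper stands. Origin at the centre of its underside
- tamper_grip (a point): Centre of the tamper's black square grip (26 x 26 mm, 50 mm high). The tamper stands upright, about 0.2 kg, 111 mm tall: round aluminium foot plate 46 mm in diameter and 10 mm thick, stem 16 mm thick above it, then the grip. This point is on the axis, 83 mm above the underside of the foot. z up along the axis, x and y square to the grip's faces
- tamper_foot (a point): Centre of the underside of the tamper's round foot, on its axis
- tablet_a1: Orange desiccant tablet, rigid, smooth (friction about 0.4), 60 g, round, 34 mm in diameter, 30 mm high, its upper and lower edges chamfered (10 mm high, 7 mm in). Origin at the centre of its underside, z along its axis; flat on the floor plate it reads the same height as the plate's top. It starts flat on the drawer floor, in the row along the drawer's x at y = +35 mm.
- tablet_a2: Another such tablet. It starts flat on the drawer floor, in the row along the drawer's x at y = +35 mm.
- tablet_a_top: Another such tablet. It starts on top, wedged in the gap between tablets a1 and a2, some 18 mm too high; a push straight down drives those two apart towards the walls and it goes down between them; should it stay tilted, press again, rubbing a few mm to and fro along the row under load. 
- tablet_m1: Another such tablet. It starts flat on the drawer floor, in the row along the drawer's x at y = 0.
- tablet_m2: Another such tablet. It starts flat on the drawer floor, in the row along the drawer's x at y = 0.
- tablet_m3: Another such tablet. It starts flat on the drawer floor, in the row along the drawer's x at y = 0.
- tablet_b1: Another such tablet. It starts flat on the drawer floor, in the row along the drawer's x at y = -35 mm.
- tablet_b2: Another such tablet. It starts flat on the drawer floor, in the row along the drawer's x at y = -35 mm.
- tablet_b_top: Another such tablet. It starts on top, wedged in the gap between tablets b1 and b2, some 18 mm too high; a push straight down drives those two apart towards the walls and it goes down between them; should it stay tilted, press again, rubbing a few mm to and fro along the row under load. 
- slide_mailer_1: Bystander: flat white slide mailer 36 x 86 x 10 mm, loose; origin under its centre
- jar: Bystander: teal jar with a white lid, 52 mm in diameter, 80 mm high, loose; origin under its centre
- eraser: Bystander: blue and white eraser 22 x 48 x 12 mm, loose; origin under its centre
- tamper: The whole tamper; origin at the centre of the underside of its foot
Not all that is in view belongs to the job. What is shaped like the tablet_b1 but grey is not meant.

How it is judged:
By the outcome, as a careful person would: the job done as asked, in the order asked, and still so for the second after the job is handed in, with the robot touching nothing.
It also fails if it takes over 72 s, if anything falls off the work surface, if the arm or the gripper's body presses on something with over 40 N, if the wrist force passes 120 N, or if a joint passes its speed limit or range.

## Robot

A 6-joint arm with a two-finger parallel gripper is mounted at the origin on a cart in front of the work surface, level with it; the furniture and walls round the work are solid. World frame = base frame: x ahead of the robot, y to its left, z up, the work surface at z = 0. Lengths are in mm, angles in rad, forces in N, time in s.
With the tool pointing down it reaches from about 350 to 875 mm from the base axis. Payload 4.2 kg.
Tool frame: the origin (TCP) lies midway between the tips of the shut fingers; the grasp point (between the pads) lies 19 mm behind it; z points along the fingers, y is the line along which they close (so a half turn about z gives the same grasp; the last joint's range is limited). The gripper opens to 85 mm and grips with 20 to 120 N. Pads are 22 mm wide; open, the fingers measure 114 mm over their backs; the gripper's body (76 mm by 85 mm) begins 54 mm behind the grasp point. The pads swing forward as they close: fully open they stand 13 mm farther back than shut.
Start: joints at [1.37, 0.385, 0.008, 0, -1.194, -0.259], TCP at [277.322, 560.082, 231.312] pointing down, gripper open.
Joint ranges: [-3.14, 3.14], [-1.21, 2.06], [-1.07, 1.41], [-3.16, 2.05], [-2.99, -0.16], [-3.1, 3.1]. Speed limits (rad/s): [2.79, 2.79, 3.14, 3.14, 3.14, 3.14].

## Interface

Orientations are given as a unit quaternion [x, y, z, w].
In Python, from bench import arm gives the robot as it stands.
- The arm moves only by the tool send_rows, never from a script. Its argument "targets" is a list of rows, each an object of numbers: "gripper": the gripper command: -1 is fully open, 1 is shut, values between are in proportion; "x", "y", "z": the shift along the tool's x, y, z in cm; "ax", "ay", "az": the turn, a rotation vector about the tool's x, y, z in degrees. A call has 1 to 5 rows; each row shifts and turns the commanded pose from where the row before left it, along the tool's axes as they then stand; what a row does not reach is not made up. A row lasts 1/12 s, in which the tool goes at most 41.7 mm and 7.16 degrees, less where a joint would pass 70% of its speed; a pose out of reach is approached as far as the arm can. A call is refused whole if a number of a shift passes 4.17 or a number of a turn 7.16, either way. A call with a gripper value outside its range is refused whole. The fingers move at their own pace and stop on an object; the grip force is fixed at half the most. Time passes only in rows, so rows that do not move let the fingers close. It gives the time, the measured TCP pose, the force, the opening and the grip force at its end, in the units of the state.
- arm.read_state(): the state, without advancing time (a new reading comes with each control period).
- arm.get_image(name): name is "scene" or "top"; returns (picture, depth): 384x512x3 uint8, red, green, blue; 384x512 float32, mm along the optical axis (not along the pixel's ray), 0 where there is no reading.
- arm.camera_model(name): a dict with "fx", "fy", "cx", "cy" (pixels), "distortion" ([k1, k2, p1, p2, k3] as OpenCV has them; the pictures are not rectified), "cam_to_world" (4x4, takes a point from camera to world coordinates). Camera axes: x right, y down, z forward; pixel columns grow to the right and rows downward; lengths in mm; the calibration is good to about 2 mm. A picture is of the moment at which its call begins. camera_model takes no time and is no camera call.
- arm.job_done(): hands the job in; it is judged then, once.
Trained networks look in the newest picture that a camera, given by its name, has taken for a name from the list of things; names that differ only in an ending like _2 or _b are one class to them, and where a whole thing is asked for, a point or a joint stands for the part that bears it (a point fixed in the world has none). Each returns a list of dicts, best first, with "score" (0 to 1); they miss things now and then, are a little off and sometimes report something else, mostly with a low value. They report only what shows in the picture. A call takes as long as a camera call. They do not tell look-alikes from the thing itself.
- arm.boxes_of(camera, thing): "rect" ([left, top, width, height] in pixels, round what is visible of it).
The state is a dict: "clock": time; "joints": joint angles; "joint_vel": joint speeds; "joint_efforts": joint torques, N m; "position": TCP position; "ee_rot": TCP orientation; "contact_force": force on the tool from outside, world axes, zero at the start; "wrist_torque": the same for the moment, N m; "gripper_width": finger opening in mm; "grasp_force": force on a finger pad.
Only numpy, scipy, OpenCV 4.12 (cv2) and the standard library are available. Lean on these libraries where they do the work, as an engineer would, in place of code of your own. Each camera call takes 0.05 s, during which the arm holds its last target. There are 200 camera calls.

## Working session

There is one attempt and no reset: what is moved stays moved. The work goes in short steps, Python scripts to look and compute and a tool call to move; the robot and the scene stay as the last step left them, time stands still between calls to the robot, and variables do not carry over. Pictures are saved under pics/ and viewed, at most 10 in all, crops included, and the job is handed in when it is done.

Besides the shell and the picture viewer there is one more tool, called after "Request:" in YAML: its name, and indented under it one key for each argument. send_rows: Moves the arm, as the interface text tells. Its arguments: {"type":"object","properties":{"targets":{"type":"array"}},"required":["targets"]}

```bash
ls; mkdir -p pics; python3 - <<'E'
from bench import arm
import cv2, numpy as np
s=arm.read_state(); print({k:np.round(v,3).tolist() for k,v in s.items()})
ims=[]
for n in("scene","top"):
    im,d=arm.get_image(n); np.savez(f'/tmp/{n}.npz',im=im,d=d)
    cv2.imwrite(f'pics/{n}1.png',cv2.cvtColor(im,cv2.COLOR_RGB2BGR))
    m=arm.camera_model(n); print(n,{k:np.round(v,3).tolist() for k,v in m.items()})
    for t in("drawer","rest_mat","tamper","tamper_grip","tablet_b1"):
        print(t,[(np.round(b['rect']).tolist(),round(b['score'],2)) for b in arm.boxes_of(n,t)[:10]])
E
```

```text
pics
{'clock': 0.0, 'joints': [1.37, 0.386, 0.007, -0.001, -1.194, -0.259], 'joint_vel': [0.001, 0.001, 0.002, 0.0, 0.001, 0.001], 'joint_efforts': [0.0, -39.229, 18.839, 4.186, -0.005, -0.0], 'position': [277.075, 559.586, 230.222], 'ee_rot': [0.974, -0.228, -0.0, 0.001], 'contact_force': [-0.421, 0.225, 0.163], 'wrist_torque': [-0.032, 0.017, -0.016], 'grasp_force': 0.0, 'gripper_width': 85.252}
scene {'fx': 492.633, 'fy': 492.633, 'cx': 259.865, 'cy': 199.177, 'distortion': [-0.059, 0.0, 0.0, 0.0, 0.0], 'cam_to_world': [[0.779, -0.267, 0.567, 65.747], [-0.627, -0.341, 0.701, -325.036], [0.006, -0.901, -0.433, 477.666], [0.0, 0.0, 0.0, 1.0]]}
drawer [([142.0, 175.0, 81.0, 67.0], 0.72)]
rest_mat [([228.0, 234.0, 63.0, 40.0], 0.83)]
tamper [([244.0, 194.0, 32.0, 66.0], 0.96)]
tamper_grip [([250.0, 195.0, 20.0, 64.0], 0.95)]
tablet_b1 [([196.0, 247.0, 19.0, 16.0], 0.8), ([180.0, 196.0, 16.0, 11.0], 0.27)]
top {'fx': 382.029, 'fy': 382.029, 'cx': 256.422, 'cy': 192.356, 'distortion': [0.023, 0.0, 0.0, 0.0, 0.0], 'cam_to_world': [[0.0, -0.987, 0.158, 452.224], [-0.999, -0.006, -0.038, 323.692], [0.039, -0.158, -0.987, 930.533], [0.0, 0.0, 0.0, 1.0]]}
drawer [([156.0, 202.0, 54.0, 54.0], 0.8), ([254.0, 202.0, 18.0, 22.0], 0.3)]
rest_mat [([240.0, 187.0, 39.0, 46.0], 0.69)]
tamper [([258.0, 203.0, 16.0, 23.0], 0.66)]
tamper_grip [([192.0, 223.0, 15.0, 11.0], 0.56), ([256.0, 202.0, 18.0, 21.0], 0.51), ([161.0, 209.0, 44.0, 46.0], 0.31)]
tablet_b1 [([192.0, 211.0, 11.0, 11.0], 0.63), ([191.0, 237.0, 16.0, 12.0], 0.5), ([238.0, 245.0, 18.0, 15.0], 0.5)]
```

```bash
python3 - <<'E'
import cv2, numpy as np
a=cv2.imread('pics/top1.png'); b=cv2.imread('pics/scene1.png')
cv2.imwrite('pics/c1.png',np.hstack([cv2.resize(a[170:290,130:290],(400,300),interpolation=2),cv2.resize(b[160:290,120:300],(400,289),interpolation=2)[:289].copy() if 0 else cv2.resize(b[160:295,120:300],(400,300),interpolation=2)]))
cv2.imwrite('pics/c0.png',np.hstack([cv2.resize(a,(400,300)),cv2.resize(b,(400,300))]))
E
```

```text
(no output)
```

View pics/c1.png

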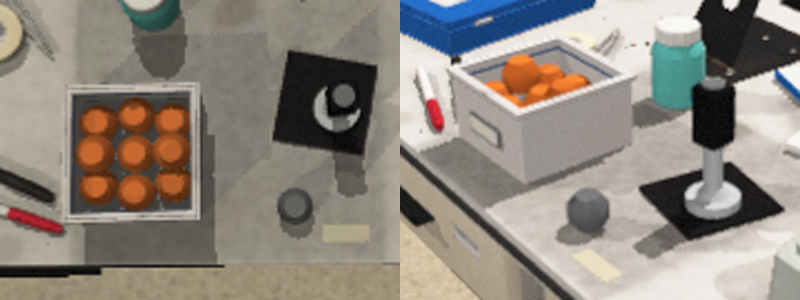

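View pics/c0.png

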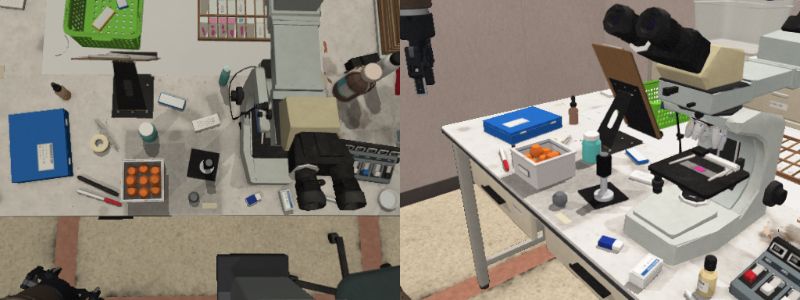

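The top view shows the drawer at about (183,229) with the orange tablets, and the tamper on its black mat at about (266,210). The only look-alike is the grey tablet at (248,252), which isn't meant. The label is on the drawer wall facing world -x, so the drawer's yaw is about 0. Next I'll measure positions from depth.

```bash
cat > h.py <<'E'
import numpy as np, cv2
from bench import arm
def cloud(n,z=None):
    """HxWx3 world points from a (stored or fresh) picture."""
    if z is None: im,d=arm.get_image(n)
    else: im,d=z['im'],z['d']
    m=arm.camera_model(n); K=np.array([[m['fx'],0,m['cx']],[0,m['fy'],m['cy']],[0,0,1]])
    v,u=np.mgrid[:384,:512]
    p=cv2.undistortPoints(np.stack([u,v],-1).reshape(-1,1,2).astype(float),K,np.array(m['distortion']))[:,0]
    P=np.c_[p,np.ones(len(p))]*d.reshape(-1,1)
    T=np.array(m['cam_to_world']); W=P@T[:3,:3].T+T[:3,3]; W[d.ravel()<=0]=np.nan
    return im,W.reshape(384,512,3)
def rect(Q):
    (c,s,a)=cv2.minAreaRect(Q.astype(np.float32)); return np.round(c,1),np.round(s,1),round(a,1)
E
cat > m.py <<'E'
from h import *
for n in("top","scene"):
    im,W=cloud(n,np.load(f'/tmp/{n}.npz')); x,y,z=np.moveaxis(W,-1,0); I=im.astype(int); V=I.max(-1);S=V-I.min(-1)
    print(n)
    dr=(abs(x-345)<110)&(abs(y-520)<110)
    g=dr&(z>60)&(z<78)&(S<40)&(V>120); print('rim',g.sum(),rect(W[g][:,:2]),np.percentile(z[g],[10,50,90]))
    box=dict(top=(235,285,180,240),scene=(220,300,185,285))[n]
    B=np.zeros_like(g);B[box[2]:box[3],box[0]:box[1]]=1
    mt=B&(z<9)&(z>-4)&(V<50);print('mat',mt.sum(),rect(W[mt][:,:2]),np.median(z[mt]))
    gr=B&(z>70)&(V<110); print('grip',gr.sum(),rect(W[gr][:,:2]),np.percentile(z[gr],[2,50,98]),W[gr].mean(0).round(1))
    tp=B&(z>106);print('griptop',tp.sum(),rect(W[tp][:,:2]),W[tp].mean(0).round(1))
    ft=B&(z>8)&(z<24)&(V>60); print('foot',ft.sum(),rect(W[ft][:,:2]),W[ft].mean(0).round(1),np.median(z[ft]))
    o=(I[...,0]>110)&(I[...,0]>I[...,2]*1.8)&dr
    print('tab z',np.percentile(z[o],[1,25,50,75,99]).round(1))
    for lo,hi in((45,100),(20,45)):
        k=o&(z>lo)&(z<hi)
        print(lo,k.sum())
    if n=='top':
        # tablet tops: local grid
        for r in range(204,254,3): print(' '.join('%3d'%(z[r,c] if z[r,c]==z[r,c] else -1) for c in range(158,212,3)))
E
python3 m.py
```

```text
top
rim 183 (array([447.1, 462.9]), array([104.1,  13. ]), 89.8) [66.3151272  68.54974974 70.1922996 ]
mat 987 (array([555.7, 280.1]), array([88.7, 89. ]), 80.0) 2.628373441736585
grip 168 (array([549.3, 268.9]), array([25.8, 26.2]), 8.0) [ 75.03432154 110.72925614 116.4963632 ] [547.6 269.7 108. ]
griptop 141 (array([549.2, 268.7]), array([25.7, 25.8]), 8.8) [549.  269.1 111.8]
foot 128 (array([544.6, 272.7]), array([45. , 31.9]), 55.6) [541.9 273.8  13. ] 12.923355083275226
tab z [ 4.5  8.1  9.4 10.9 14.1]
45 0
20 0
 68  70  67  68  69  67  66  68  67  67  67  68  68  68  69  65  67  65
 68  67  69  67  67  67  66  64  62  63  62  60  62  61  62  59  69  68
 66  41  11  11  11  18  17  18  44  43  44  21  18  20  21  18  67  69
 68  39  22  43  45  42  18  50  51  52  47  37  39  44  48  44  69  67
 68  38  46  48  50  45  35  50  49  47  49  41  48  50  51  49  69  69
 66  36  52  49  51  49  40  45  52  49  46  32  51  52  48  49  68  66
 68  38  45  46  50  48  35  17  42  43  35  19  44  54  49  45  69  67
 68  38  61  64  62  38  19  21  43  41  38  20  60  66  64  57  70  68

[... 477 characters left out ...]
41  46  49  50  48  35  68
 65  34  42  47  47  43  20  45  47  46  45  36  20  45  43  37  15  66
 67  34  17  18  19  19  17  42  45  46  41  19  20  20  19  19  18  67
scene
rim 164 (array([447.4, 462.5]), array([ 15.8, 104.5]), 1.2) [65.03502733 68.1660628  69.46050329]
mat 988 (array([640.4, 364.4]), array([363.7, 118.7]), 44.4) 2.578102489789785
grip 454 (array([547.4, 267.5]), array([28.8, 25.7]), 6.6) [ 71.03085135  93.9349617  112.79394863] [542.2 262.1  93.3]
griptop 141 (array([546.6, 268.1]), array([25. , 26.5]), 12.4) [544.3 265.2 111.1]
foot 535 (array([622.8, 362.8]), array([286.8, 158.1]), 47.1) [597.5 331.8  14. ] 12.971493760789883
tab z [ 2.4  7.2  8.7 10.3 12.7]
45 0
20 0
```

```bash
cat > m2.py <<'E'
from h import *
import sys
im,W=cloud('top',np.load('/tmp/top.npz') if len(sys.argv)<2 else None); x,y,z=np.moveaxis(W,-1,0); I=im.astype(int); V=I.max(-1);S=V-I.min(-1)
B=np.zeros(z.shape,bool);B[196:262,148:216]=1
g=B&(z>62)&(z<78)&(S<40)&(V>110); print('rim',g.sum(),rect(W[g][:,:2]),W[g].mean(0))
c=rect(W[g][:,:2])[0]
o=(I[...,0]>I[...,2]*1.8)&B&(z>25)
for lo,hi in((57,80),(44,56)):
    k=(o&(z>lo)&(z<hi)).astype(np.uint8); N,L,st,ce=cv2.connectedComponentsWithStats(k)
    for i in range(1,N):
        if st[i,4]>8: q=W[L==i]; print(lo,st[i,4],'rel',(np.median(q,0)-[*c,0]).round(1),'ptp',np.ptp(q,axis=0).round(0))
E
python3 m2.py
```

```text
rim 740 (array([504. , 456.4]), array([122.4, 121.4]), 2.0) [504.72782991 455.03303157  68.40772036]
57 171 rel [  0.5 -35.   64.9] ptp [32. 32. 13.]
57 173 rel [-1.8 33.2 64.5] ptp [32. 33. 13.]
44 119 rel [35.6 -0.1 48.7] ptp [30. 28. 10.]
44 113 rel [26.9 33.3 48.9] ptp [28. 27. 11.]
44 104 rel [ 29.2 -34.7  49.2] ptp [25. 27. 11.]
44 118 rel [-0.8 -0.8 48.7] ptp [27. 25. 10.]
44 121 rel [-30.2  32.9  48.7] ptp [27. 25. 11.]
44 113 rel [-27.9 -36.2  48.9] ptp [25. 27.  9.]
44 118 rel [-34.7  -2.4  48.6] ptp [27. 27. 11.]
```

Request:
send_rows:
  targets:
    - {"az": -6.9, "gripper": -1}
    - {"az": -6.9, "gripper": -1}
    - {"az": -6.9, "gripper": -1}
    - {"az": -6.9, "gripper": -1}
    - {"az": -6.9, "gripper": -1}

```text
$.targets[0]: bad value
```

Request:
send_rows:
  targets:
    - {"x": 1.6, "y": 2.3, "gripper": -1}
    - {"x": 1.6, "y": 2.3, "gripper": -1}
    - {"x": 1.6, "y": 2.3, "gripper": -1}
    - {"x": 1.6, "y": 2.3, "gripper": -1}
    - {"x": 1.6, "y": 2.3, "gripper": -1}

```text
$.targets[0]: bad value
```

```bash
cat > st.py <<'E'
from h import *
from scipy.spatial.transform import Rotation as R
import sys
s=arm.read_state(); Rm=R.from_quat(s['ee_rot']).as_matrix(); p=np.array(s['position'])
print('t',round(s['clock'],2),'p',p.round(1),'yaw',np.degrees(np.arctan2(Rm[1,0],Rm[0,0])).round(2),'tilt',(Rm[:2,2]*57.3).round(2),'F',np.round(s['contact_force'],1),'M',np.round(s['wrist_torque'],2),'w',round(s['gripper_width'],1),'g',round(s['grasp_force'],1),'j6',round(s['joints'][5],2))
if len(sys.argv)>3: print('tool cm',(Rm.T@(np.array(sys.argv[1:4],float)-p)/10).round(2))
E
python3 st.py 548.5 268.5 175; python3 - <<'E'
from h import *
im,W=cloud('top',np.load('/tmp/top.npz'));x,y,z=np.moveaxis(W,-1,0)
m=(abs(x-549)<130)&(abs(y-269)<160)&(z>45)
for a in range(420,680,20): print(a,' '.join('%4d'%(np.nanmax(z[(abs(x-a)<=10)&(abs(y-b)<=10)],initial=-9)) for b in range(130,420,20)))
E
```

```text
t 0.6 p [277.3 560.1 231.4] yaw -26.34 tilt [-0.  0.] F [-0.2  0.3  0.7] M [-0.01  0.04 -0.04] w 85.5 g 0.0 j6 -0.26
tool cm [37.24 14.09  5.63]
420    1    1    1    2    1    3    2    3    5    2    3    1    1    2    2
440  437   12    2    2    1    2    2    1   23   31   25    4    2   69   71
460  435   13    1    2    3    3    2    3   29   30   28    2    2   70   71
480  424    3    1    1    1    2    2    1    3   17    2    2    2   71   70
500  412   46    2    2    2    1    3    3    2    2    3    1    2   70   70
520  410   47    3    2    3    2    6   13    5    6    6    1    3   70   71
540  397   50    1    1    2    4  112  117  106    7    6    2    3   70   71
560  387  129    3    1    2    4  111  117  110    5    4    3    2   70   70
580  374  131   31    1    2    6    6    5    5    5    3    1    3    2    2
600  374  257  250    2    2    4    4    5    7    6    1    1    3    2    3
620  372  302  249    2    2    1    1    2    1    3    2    1    1    3    2
640  367  304  270    2    2    3    2    3    1    2    2    2    1    2    2
660  363  304  284    2    1    2    3    2   11   10    3    1    2    3    1
```

Each row probably needs all seven numbers.

Request:
send_rows:
  targets:
    - {"x": 0, "y": 0, "z": 0, "ax": 0, "ay": 0, "az": -6.9, "gripper": -1}
    - {"x": 0, "y": 0, "z": 0, "ax": 0, "ay": 0, "az": -6.9, "gripper": -1}
    - {"x": 0, "y": 0, "z": 0, "ax": 0, "ay": 0, "az": -6.9, "gripper": -1}
    - {"x": 0, "y": 0, "z": 0, "ax": 0, "ay": 0, "az": -6.9, "gripper": -1}
    - {"x": 0, "y": 0, "z": 0, "ax": 0, "ay": 0, "az": -6.9, "gripper": -1}

```text
clock: 1.02
position: [277.3, 560.1, 231.3]
ee_rot: [0.997, 0.074, 0.0, 0.0]
contact_force: [-0.4, 0.7, 0.3]
gripper_width: 85.2
grasp_force: 0.0
```

Request:
send_rows:
  targets:
    - {"x": 1.6, "y": 2.3, "z": 0, "ax": 0, "ay": 0, "az": 0, "gripper": -1}
    - {"x": 1.6, "y": 2.3, "z": 0, "ax": 0, "ay": 0, "az": 0, "gripper": -1}
    - {"x": 1.6, "y": 2.3, "z": 0, "ax": 0, "ay": 0, "az": 0, "gripper": -1}
    - {"x": 1.6, "y": 2.3, "z": 0, "ax": 0, "ay": 0, "az": 0, "gripper": -1}
    - {"x": 1.6, "y": 2.3, "z": 0, "ax": 0, "ay": 0, "az": 0, "gripper": -1}

```text
clock: 1.43
position: [373.5, 456.7, 231.4]
ee_rot: [0.997, 0.071, 0.0, -0.0]
contact_force: [0.7, 0.2, -0.2]
gripper_width: 85.4
grasp_force: 0.0
```

Request:
send_rows:
  targets:
    - {"x": 1.6, "y": 2.3, "z": 0, "ax": 0, "ay": 0, "az": 0, "gripper": -1}
    - {"x": 1.6, "y": 2.3, "z": 0, "ax": 0, "ay": 0, "az": 0, "gripper": -1}
    - {"x": 1.6, "y": 2.3, "z": 0, "ax": 0, "ay": 0, "az": 0, "gripper": -1}
    - {"x": 1.6, "y": 2.3, "z": 0, "ax": 0, "ay": 0, "az": 0, "gripper": -1}
    - {"x": 0, "y": 0, "z": 0, "ax": 0, "ay": 0, "az": 0, "gripper": -1}

```text
clock: 1.85
position: [451.5, 372.5, 231.5]
ee_rot: [0.998, 0.069, 0.0, 0.0]
contact_force: [1.1, 0.4, -0.7]
gripper_width: 85.7
grasp_force: 0.0
```

```bash
python3 st.py 548.5 268.5 170
```

```text
t 1.85 p [451.5 372.5 231.5] yaw 7.9 tilt [ 0.01 -0.04] F [ 1.1  0.4 -0.7] M [0.11 0.1  0.01] w 85.7 g 0.0 j6 0.74
tool cm [ 8.18 11.63  6.16]
```

Request:
send_rows:
  targets:
    - {"x": 1.64, "y": 2.33, "z": 0, "ax": 0, "ay": 0, "az": 0, "gripper": -1}
    - {"x": 1.64, "y": 2.33, "z": 0, "ax": 0, "ay": 0, "az": 0, "gripper": -1}
    - {"x": 1.64, "y": 2.33, "z": 0, "ax": 0, "ay": 0, "az": 0, "gripper": -1}
    - {"x": 1.64, "y": 2.33, "z": 0, "ax": 0, "ay": 0, "az": 0, "gripper": -1}
    - {"x": 1.62, "y": 2.31, "z": 0, "ax": 0, "ay": 0, "az": 0, "gripper": -1}

```text
clock: 2.27
position: [547.3, 271.5, 231.5]
ee_rot: [0.997, 0.071, 0.0, -0.0]
contact_force: [0.0, 0.1, 0.2]
gripper_width: 85.1
grasp_force: 0.0
```

Request:
send_rows:
  targets:
    - {"x": 0, "y": 0, "z": 2.5, "ax": 0, "ay": 0, "az": 0, "gripper": -1}
    - {"x": 0, "y": 0, "z": 2.5, "ax": 0, "ay": 0, "az": 0, "gripper": -1}
    - {"x": 0, "y": 0, "z": 2.5, "ax": 0, "ay": 0, "az": 0, "gripper": -1}
    - {"x": 0, "y": 0, "z": 2.5, "ax": 0, "ay": 0, "az": 0, "gripper": -1}
    - {"x": 0, "y": 0, "z": 0, "ax": 0, "ay": 0, "az": 0, "gripper": -1}

```text
clock: 2.68
position: [543.6, 270.3, 125.8]
ee_rot: [0.997, 0.07, -0.005, 0.003]
contact_force: [-1.9, -0.4, -1.2]
gripper_width: 85.6
grasp_force: 0.0
```

```bash
python3 st.py 548.5 268.5 68; python3 - <<'E'
from h import *
o=[]
for n in("scene","top"):
    im,_=arm.get_image(n); im=im[...,::-1]
    c=im[150:280,175:345] if n=="scene" else im[140:270,175:345]
    o.append(cv2.resize(c,(400,306),interpolation=2))
cv2.imwrite('pics/g1.png',np.hstack(o))
E
```

```text
t 2.68 p [543.6 270.3 125.8] yaw 8.08 tilt [-0.53 -0.33] F [-1.9 -0.4 -1.2] M [-0.06  0.12 -0.01] w 85.6 g 0.0 j6 0.99
tool cm [0.52 0.22 5.78]
```

View pics/g1.png

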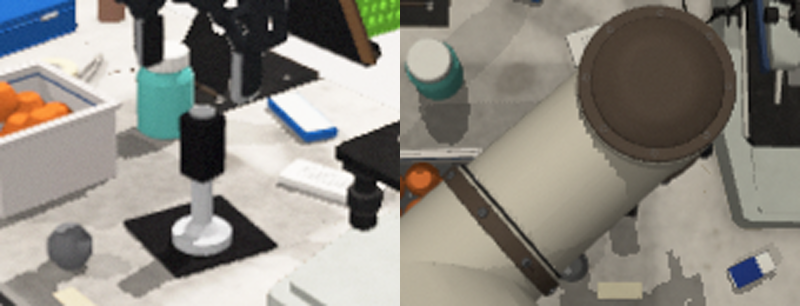

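The picture shows the tamper standing at about (200,170) in the left crop, with the open fingers above it on either side. I'll let the arm settle, then descend.

Request:
send_rows:
  targets:
    - {"x": 0, "y": 0, "z": 0, "ax": 0, "ay": 0, "az": 0, "gripper": -1}
    - {"x": 0, "y": 0, "z": 0, "ax": 0, "ay": 0, "az": 0, "gripper": -1}

```text
clock: 2.95
position: [547.7, 273.1, 133.5]
ee_rot: [0.997, 0.071, 0.002, -0.001]
contact_force: [-0.3, 0.1, 0.6]
gripper_width: 85.2
grasp_force: 0.0
```

```bash
python3 st.py 548.5 268.5 68
```

```text
t 2.95 p [547.7 273.1 133.5] yaw 8.19 tilt [0.19 0.13] F [-0.3  0.1  0.6] M [-0.03  0.05 -0.04] w 85.2 g 0.0 j6 0.99
tool cm [-0.01  0.48  6.55]
```

Request:
send_rows:
  targets:
    - {"x": 0, "y": 0.4, "z": 1.3, "ax": 0, "ay": 0, "az": 0, "gripper": -1}
    - {"x": 0, "y": 0, "z": 1.3, "ax": 0, "ay": 0, "az": 0, "gripper": -1}
    - {"x": 0, "y": 0, "z": 1.3, "ax": 0, "ay": 0, "az": 0, "gripper": -1}
    - {"x": 0, "y": 0, "z": 1.3, "ax": 0, "ay": 0, "az": 0, "gripper": -1}
    - {"x": 0, "y": 0, "z": 1.2, "ax": 0, "ay": 0, "az": 0, "gripper": -1}

```text
clock: 3.37
position: [548.1, 268.9, 68.5]
ee_rot: [0.997, 0.071, 0.001, -0.001]
contact_force: [0.2, -0.1, -0.2]
gripper_width: 85.2
grasp_force: 0.0
```

Request:
send_rows:
  targets:
    - {"x": 0, "y": 0, "z": 0, "ax": 0, "ay": 0, "az": 0, "gripper": -1}
    - {"x": 0, "y": 0, "z": 0, "ax": 0, "ay": 0, "az": 0, "gripper": -1}
    - {"x": 0, "y": 0, "z": 0, "ax": 0, "ay": 0, "az": 0, "gripper": -1}
    - {"x": 0, "y": 0, "z": 0, "ax": 0, "ay": 0, "az": 0, "gripper": -1}

```text
clock: 3.7
position: [548.1, 268.8, 68.9]
ee_rot: [0.997, 0.071, 0.001, -0.001]
contact_force: [-1.1, -1.0, 0.1]
gripper_width: 85.0
grasp_force: 0.0
```

```bash
python3 st.py 548.5 268.5 68; python3 - <<'E'
from h import *
z={}
im,W=cloud('scene'); 
np.savez('/tmp/g2.npz',im=im,W=W)
cv2.imwrite('pics/g2.png',cv2.resize(im[150:280,175:345,::-1],(510,390),interpolation=2))
E
```

```text
t 3.7 p [548.1 268.8  68.9] yaw 8.17 tilt [0.14 0.1 ] F [-1.1 -1.   0.1] M [-0.07  0.04 -0.06] w 85.0 g 0.0 j6 0.99
tool cm [0.04 0.04 0.09]
```

View pics/g2.png

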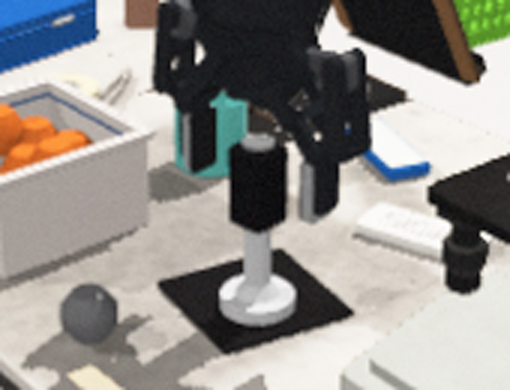

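The grip at about (258,185) sits between the open pads at (200,140) and (318,190), so I'll close.

Request:
send_rows:
  targets:
    - {"x": 0, "y": 0, "z": 0, "ax": 0, "ay": 0, "az": 0, "gripper": 1}
    - {"x": 0, "y": 0, "z": 0, "ax": 0, "ay": 0, "az": 0, "gripper": 1}
    - {"x": 0, "y": 0, "z": 0, "ax": 0, "ay": 0, "az": 0, "gripper": 1}
    - {"x": 0, "y": 0, "z": 0, "ax": 0, "ay": 0, "az": 0, "gripper": 1}
    - {"x": 0, "y": 0, "z": 0, "ax": 0, "ay": 0, "az": 0, "gripper": 1}

```text
clock: 4.17
position: [547.3, 268.1, 67.4]
ee_rot: [0.997, 0.071, 0.0, -0.0]
contact_force: [-2.3, -1.0, 7.8]
gripper_width: 25.7
grasp_force: 24.6
```

Request:
send_rows:
  targets:
    - {"x": 0, "y": 0, "z": 0, "ax": 0, "ay": 0, "az": 0, "gripper": 1}
    - {"x": 0, "y": 0, "z": 0, "ax": 0, "ay": 0, "az": 0, "gripper": 1}
    - {"x": 0, "y": 0, "z": 0, "ax": 0, "ay": 0, "az": 0, "gripper": 1}
    - {"x": 0, "y": 0, "z": 0, "ax": 0, "ay": 0, "az": 0, "gripper": 1}
    - {"x": 0, "y": 0, "z": 0, "ax": 0, "ay": 0, "az": 0, "gripper": 1}

```text
clock: 4.58
position: [547.4, 268.3, 67.5]
ee_rot: [0.997, 0.071, 0.0, -0.0]
contact_force: [-1.1, 0.7, 1.6]
gripper_width: 25.1
grasp_force: 59.2
```

```bash
python3 st.py 548.5 268.5 68
```

```text
t 4.58 p [547.4 268.3  67.5] yaw 8.16 tilt [0.02 0.02] F [-1.1  0.7  1.6] M [0.18 0.08 0.03] w 25.1 g 59.2 j6 0.99
tool cm [ 0.11 -0.01 -0.05]
```

Request:
send_rows:
  targets:
    - {"x": 0, "y": 0, "z": -1.0, "ax": 0, "ay": 0, "az": 0, "gripper": 1}
    - {"x": 0, "y": 0, "z": -2.6, "ax": 0, "ay": 0, "az": 0, "gripper": 1}
    - {"x": 0, "y": 0, "z": -2.6, "ax": 0, "ay": 0, "az": 0, "gripper": 1}
    - {"x": 0, "y": 0, "z": -2.6, "ax": 0, "ay": 0, "az": 0, "gripper": 1}
    - {"x": 0, "y": 0, "z": -2.5, "ax": 0, "ay": 0, "az": 0, "gripper": 1}

```text
clock: 5.0
position: [546.6, 267.6, 181.3]
ee_rot: [0.997, 0.071, -0.001, 0.0]
contact_force: [0.2, -0.3, -2.4]
gripper_width: 24.9
grasp_force: 59.0
```

Request:
send_rows:
  targets:
    - {"x": -0.3, "y": -2.4, "z": 0, "ax": 0, "ay": 0, "az": 0, "gripper": 1}
    - {"x": -0.4, "y": -3.6, "z": 0, "ax": 0, "ay": 0, "az": 0, "gripper": 1}
    - {"x": -0.5, "y": -4.0, "z": 0, "ax": 0, "ay": 0, "az": 0, "gripper": 1}
    - {"x": -0.5, "y": -3.8, "z": 0, "ax": 0, "ay": 0, "az": 0, "gripper": 1}
    - {"x": -0.3, "y": -2.8, "z": 0, "ax": 0, "ay": 0, "az": 0, "gripper": 1}

```text
clock: 5.42
position: [502.4, 431.6, 180.0]
ee_rot: [0.997, 0.072, -0.001, 0.0]
contact_force: [0.9, 0.8, -3.0]
gripper_width: 25.5
grasp_force: 59.3
```

Request:
send_rows:
  targets:
    - {"x": 0, "y": 0, "z": 0, "ax": 0, "ay": 0, "az": 0, "gripper": 1}
    - {"x": 0, "y": 0, "z": 0, "ax": 0, "ay": 0, "az": 0, "gripper": 1}
    - {"x": 0, "y": 0, "z": 0, "ax": 0, "ay": 0, "az": 0, "gripper": 1}
    - {"x": 0, "y": 0, "z": 0, "ax": 0, "ay": 0, "az": 0, "gripper": 1}

```text
clock: 5.75
position: [504.0, 428.2, 180.1]
ee_rot: [0.998, 0.07, -0.0, 0.001]
contact_force: [0.8, -0.7, -2.3]
gripper_width: 25.5
grasp_force: 59.6
```

```bash
python3 st.py 504.2 429.6 145; python3 - <<'E'
from h import *
im,W=cloud('scene'); x,y,z=np.moveaxis(W,-1,0)
np.savez('/tmp/g3.npz',im=im,W=W)
cv2.imwrite('pics/g3.png',cv2.resize(im[110:260,120:290,::-1],(510,450),interpolation=2))
E
```

```text
t 5.75 p [504.  428.2 180.1] yaw 8.08 tilt [-0.05 -0.06] F [ 0.8 -0.7 -2.3] M [-0.04 -0.03 -0.01] w 25.5 g 59.6 j6 0.76
tool cm [ 0.04 -0.14  3.51]
```

View pics/g3.png

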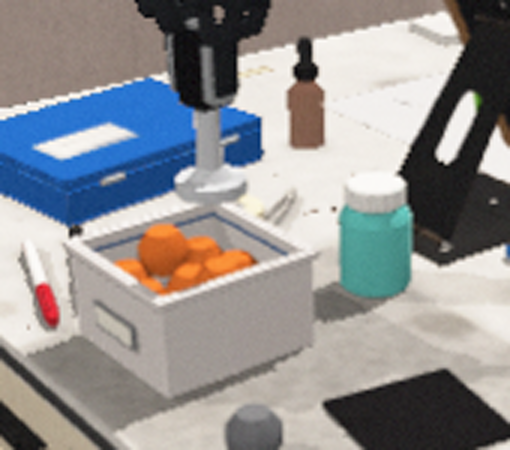

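Request:
send_rows:
  targets:
    - {"x": 0, "y": -0.1, "z": 1.0, "ax": 0, "ay": 0, "az": 0, "gripper": 1}
    - {"x": 0, "y": 0, "z": 1.2, "ax": 0, "ay": 0, "az": 0, "gripper": 1}
    - {"x": 0, "y": 0, "z": 1.2, "ax": 0, "ay": 0, "az": 0, "gripper": 1}
    - {"x": 0, "y": 0, "z": 0.6, "ax": 0, "ay": 0, "az": 0, "gripper": 1}
    - {"x": 0, "y": 0, "z": 0, "ax": 0, "ay": 0, "az": 0, "gripper": 1}

```text
clock: 6.22
position: [503.0, 429.1, 137.6]
ee_rot: [0.997, 0.071, -0.002, 0.002]
contact_force: [0.0, -0.1, -3.1]
gripper_width: 25.2
grasp_force: 59.7
```

Request:
send_rows:
  targets:
    - {"x": 0, "y": 0, "z": 0, "ax": 0, "ay": 0, "az": 0, "gripper": 1}
    - {"x": 0, "y": 0, "z": 0, "ax": 0, "ay": 0, "az": 0, "gripper": 1}

```text
clock: 6.38
position: [504.2, 430.8, 140.8]
ee_rot: [0.997, 0.071, 0.0, -0.0]
contact_force: [0.3, 0.6, -2.1]
gripper_width: 25.2
grasp_force: 59.7
```

```bash
python3 st.py 504.2 429.6 133; python3 - <<'E'
from h import *
im,W=cloud('scene'); x,y,z=np.moveaxis(W,-1,0); V=im.max(-1).astype(int)
zc=arm.read_state()['position'][2]-63.5+10
k=(abs(z-zc)<2.5)&(abs(x-504)<32)&(abs(y-429)<32); q=W[k]; print(k.sum(),cv2.minEnclosingCircle(q[:,:2].astype(np.float32)),np.median(q,0), q.min(0),q.max(0))
g=np.load('/tmp/g3.npz'); W=g['W']; x,y,z=np.moveaxis(W,-1,0); zc=126.6
k=(abs(z-zc)<3)&(abs(x-504)<32)&(abs(y-429)<32); q=W[k]; print(k.sum(),cv2.minEnclosingCircle(q[:,:2].astype(np.float32)))
E
```

```text
t 6.38 p [504.2 430.8 140.8] yaw 8.16 tilt [0.05 0.04] F [ 0.3  0.6 -2.1] M [-0.04  0.03  0.07] w 25.2 g 59.7 j6 0.76
tool cm [-0.02  0.12  0.78]
141 ((502.79876708984375, 430.90814208984375), 23.62032699584961) [499.29606259 424.46410999  86.33559742] [479.49768405 407.33847895  85.18668964] [526.41729083 453.91293041  90.07361119]
140 ((503.4014892578125, 426.61279296875), 22.830251693725586)
```

Request:
send_rows:
  targets:
    - {"x": 0, "y": 0.1, "z": 0.25, "ax": 0, "ay": 0, "az": 0, "gripper": 1}
    - {"x": 0, "y": 0, "z": 0.15, "ax": 0, "ay": 0, "az": 0, "gripper": 1}
    - {"x": 0, "y": 0, "z": 0.15, "ax": 0, "ay": 0, "az": 0, "gripper": 1}
    - {"x": 0, "y": 0, "z": 0.15, "ax": 0, "ay": 0, "az": 0, "gripper": 1}
    - {"x": 0, "y": 0, "z": 0.15, "ax": 0, "ay": 0, "az": 0, "gripper": 1}

```text
clock: 6.85
position: [504.0, 429.7, 131.8]
ee_rot: [0.997, 0.071, 0.0, -0.0]
contact_force: [-0.9, 0.1, 0.3]
gripper_width: 25.4
grasp_force: 59.8
```

Request:
send_rows:
  targets:
    - {"x": 0, "y": 0, "z": 0.12, "ax": 0, "ay": 0, "az": 0, "gripper": 1}
    - {"x": 0, "y": 0, "z": 0.12, "ax": 0, "ay": 0, "az": 0, "gripper": 1}
    - {"x": 0, "y": 0, "z": 0.12, "ax": 0, "ay": 0, "az": 0, "gripper": 1}

```text
clock: 7.1
position: [504.2, 429.9, 128.6]
ee_rot: [0.997, 0.071, 0.0, -0.0]
contact_force: [0.3, 0.6, -0.4]
gripper_width: 25.4
grasp_force: 59.8
```

Request:
send_rows:
  targets:
    - {"x": 0, "y": 0, "z": 0.12, "ax": 0, "ay": 0, "az": 0, "gripper": 1}
    - {"x": 0, "y": 0, "z": 0.12, "ax": 0, "ay": 0, "az": 0, "gripper": 1}

```text
clock: 7.27
position: [504.0, 429.7, 125.8]
ee_rot: [0.997, 0.071, 0.0, -0.0]
contact_force: [0.5, 0.6, -1.4]
gripper_width: 25.3
grasp_force: 59.8
```

Request:
send_rows:
  targets:
    - {"x": 0, "y": 0, "z": 0.12, "ax": 0, "ay": 0, "az": 0, "gripper": 1}
    - {"x": 0, "y": 0, "z": 0.12, "ax": 0, "ay": 0, "az": 0, "gripper": 1}
    - {"x": 0, "y": 0, "z": 0.12, "ax": 0, "ay": 0, "az": 0, "gripper": 1}

```text
clock: 7.52
position: [503.6, 429.4, 121.5]
ee_rot: [0.997, 0.071, -0.0, 0.0]
contact_force: [0.4, 0.3, -1.6]
gripper_width: 25.4
grasp_force: 59.8
```

Request:
send_rows:
  targets:
    - {"x": 0, "y": 0, "z": 0.12, "ax": 0, "ay": 0, "az": 0, "gripper": 1}
    - {"x": 0, "y": 0, "z": 0.12, "ax": 0, "ay": 0, "az": 0, "gripper": 1}

```text
clock: 7.68
position: [503.8, 429.5, 119.3]
ee_rot: [0.997, 0.071, -0.0, 0.0]
contact_force: [0.5, -0.3, -3.1]
gripper_width: 25.2
grasp_force: 59.8
```

Request:
send_rows:
  targets:
    - {"x": 0, "y": 0, "z": 0.1, "ax": 0, "ay": 0, "az": 0, "gripper": 1}
    - {"x": 0, "y": 0, "z": 0.1, "ax": 0, "ay": 0, "az": 0, "gripper": 1}

```text
clock: 7.85
position: [503.9, 429.6, 117.6]
ee_rot: [0.997, 0.071, -0.0, 0.0]
contact_force: [-0.2, -0.8, -2.6]
gripper_width: 25.1
grasp_force: 59.8
```

```bash
python3 st.py; python3 - <<'E'
from h import *
o=[cv2.resize(arm.get_image("scene")[0][130:260,125:255,::-1],(400,400),interpolation=2),cv2.resize(arm.get_image("top")[0][180:270,140:230,::-1],(400,400),interpolation=2)]
cv2.imwrite('pics/g4.png',np.hstack(o))
E
```

```text
t 7.85 p [503.9 429.6 117.6] yaw 8.15 tilt [-0.01 -0.01] F [-0.2 -0.8 -2.6] M [-0.02 -0.    0.  ] w 25.1 g 59.8 j6 0.76
```

View pics/g4.png

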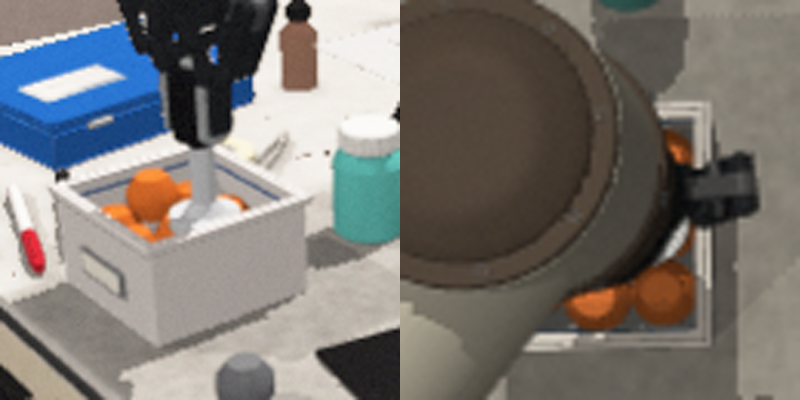

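The left crop shows the foot at about (205,215) inside the drawer with the b tablet under it. The a tablet still stands high at (150,190). I'll keep going down gently to the level.

Request:
send_rows:
  targets:
    - {"x": 0, "y": 0, "z": 0.1, "ax": 0, "ay": 0, "az": 0, "gripper": 1}
    - {"x": 0, "y": 0, "z": 0.1, "ax": 0, "ay": 0, "az": 0, "gripper": 1}

```text
clock: 8.12
position: [504.0, 429.7, 115.9]
ee_rot: [0.997, 0.071, 0.0, -0.0]
contact_force: [1.1, -0.3, -2.1]
gripper_width: 25.0
grasp_force: 59.8
```

Request:
send_rows:
  targets:
    - {"x": 0, "y": 0, "z": 0.08, "ax": 0, "ay": 0, "az": 0, "gripper": 1}
    - {"x": 0, "y": 0, "z": 0.08, "ax": 0, "ay": 0, "az": 0, "gripper": 1}

```text
clock: 8.28
position: [504.1, 429.6, 114.7]
ee_rot: [0.997, 0.071, 0.0, 0.0]
contact_force: [-1.0, -0.7, 2.5]
gripper_width: 25.3
grasp_force: 60.2
```

Request:
send_rows:
  targets:
    - {"x": 0, "y": 0, "z": 0.08, "ax": 0, "ay": 0, "az": 0, "gripper": 1}
    - {"x": 0, "y": 0, "z": 0.08, "ax": 0, "ay": 0, "az": 0, "gripper": 1}

```text
clock: 8.45
position: [504.2, 429.7, 114.3]
ee_rot: [0.997, 0.071, 0.001, -0.0]
contact_force: [-2.5, -2.2, 6.1]
gripper_width: 25.4
grasp_force: 60.8
```

Request:
send_rows:
  targets:
    - {"x": 0, "y": 0, "z": 0.05, "ax": 0, "ay": 0, "az": 0, "gripper": 1}
    - {"x": 0, "y": 0, "z": 0.05, "ax": 0, "ay": 0, "az": 0, "gripper": 1}

```text
clock: 8.62
position: [504.2, 429.8, 113.5]
ee_rot: [0.997, 0.071, 0.001, -0.0]
contact_force: [-3.5, -1.0, 6.9]
gripper_width: 25.5
grasp_force: 60.7
```

Request:
send_rows:
  targets:
    - {"x": 0, "y": 0, "z": -0.7, "ax": 0, "ay": 0, "az": 0, "gripper": 1}
    - {"x": 0, "y": 0, "z": -1.0, "ax": 0, "ay": 0, "az": 0, "gripper": 1}
    - {"x": 0, "y": 0, "z": -1.0, "ax": 0, "ay": 0, "az": 0, "gripper": 1}
    - {"x": 0, "y": 0, "z": -0.9, "ax": 0, "ay": 0, "az": 0, "gripper": 1}
    - {"x": 0, "y": 0, "z": 0, "ax": 0, "ay": 0, "az": 0, "gripper": 1}

```text
clock: 9.03
position: [505.1, 430.8, 150.8]
ee_rot: [0.997, 0.071, 0.002, -0.002]
contact_force: [1.2, 1.1, -1.7]
gripper_width: 25.4
grasp_force: 59.7
```

Request:
send_rows:
  targets:
    - {"x": 0.2, "y": -1.2, "z": 0, "ax": 0, "ay": 0, "az": 0, "gripper": 1}
    - {"x": 0.2, "y": -1.5, "z": 0, "ax": 0, "ay": 0, "az": 0, "gripper": 1}
    - {"x": 0.2, "y": -1.5, "z": 0, "ax": 0, "ay": 0, "az": 0, "gripper": 1}
    - {"x": 0.1, "y": -1.0, "z": 0, "ax": 0, "ay": 0, "az": 0, "gripper": 1}
    - {"x": 0, "y": 0, "z": 0, "ax": 0, "ay": 0, "az": 0, "gripper": 1}

```text
clock: 9.45
position: [503.1, 484.4, 146.5]
ee_rot: [0.997, 0.072, -0.0, -0.0]
contact_force: [-0.1, 0.2, -2.6]
gripper_width: 25.6
grasp_force: 59.7
```

Request:
send_rows:
  targets:
    - {"x": 0, "y": 0, "z": 0, "ax": 0, "ay": 0, "az": 0, "gripper": 1}
    - {"x": 0, "y": 0, "z": 0, "ax": 0, "ay": 0, "az": 0, "gripper": 1}
    - {"x": 0, "y": 0, "z": 0, "ax": 0, "ay": 0, "az": 0, "gripper": 1}

```text
clock: 9.7
position: [503.4, 481.4, 147.4]
ee_rot: [0.997, 0.071, -0.0, 0.0]
contact_force: [0.0, 0.6, -2.8]
gripper_width: 25.3
grasp_force: 59.7
```

```bash
python3 st.py 503.6 481.8 134; python3 - <<'E'
from h import *
im,W=cloud('scene'); x,y,z=np.moveaxis(W,-1,0); I=im.astype(int)
p=arm.read_state()['position']
k=(abs(z-(p[2]-53.5))<2.5)&(abs(x-p[0])<32)&(abs(y-p[1])<32)&(np.ptp(I,axis=-1)<30); print(cv2.minEnclosingCircle(W[k][:,:2].astype(np.float32)))
o=(I[...,0]>I[...,2]*1.8)&(abs(x-504)<50)&(abs(y-455)<50)
for a in range(458,560,12): print(a,' '.join('%3d'%(np.nanmax(z[o&(abs(x-a)<=6)&(abs(y-b)<=6)],initial=-9)) for b in range(410,510,12)))
E
```

```text
t 9.7 p [503.4 481.4 147.4] yaw 8.13 tilt [-0.03 -0.04] F [ 0.   0.6 -2.8] M [-0.01 -0.    0.02] w 25.3 g 59.7 j6 0.72
tool cm [ 0.02 -0.04  1.34]
((503.0157165527344, 480.8066711425781), 23.42369842529297)
458  -9  -9  -9  -9  -9  -9  -9  -9  -9
470  -9  -9  -9  49  49  -9  49  49  -9
482  -9  -9  -9  45  49  43  61  59  -9
494  -9  -9  -9  49  50  83  67  66  -9
506  -9  -9  -9  49  49  58  66  67  65
518  -9  -9  -9  -9  46  40  60  49  -9
530  -9  -9  -9  49  50  48  50  50  48
542  -9  -9  -9  48  50  49  46  48  -9
554  -9  -9  -9  -9  44  42  -9  35  33
```

Request:
send_rows:
  targets:
    - {"x": 0, "y": 0, "z": 0.4, "ax": 0, "ay": 0, "az": 0, "gripper": 1}
    - {"x": 0, "y": 0, "z": 0.4, "ax": 0, "ay": 0, "az": 0, "gripper": 1}
    - {"x": 0, "y": 0, "z": 0.3, "ax": 0, "ay": 0, "az": 0, "gripper": 1}
    - {"x": 0, "y": 0, "z": 0.15, "ax": 0, "ay": 0, "az": 0, "gripper": 1}
    - {"x": 0, "y": 0, "z": 0.15, "ax": 0, "ay": 0, "az": 0, "gripper": 1}

```text
clock: 10.17
position: [503.4, 481.8, 133.1]
ee_rot: [0.997, 0.071, -0.0, 0.0]
contact_force: [0.2, 0.6, -2.6]
gripper_width: 25.4
grasp_force: 59.8
```

Request:
send_rows:
  targets:
    - {"x": 0, "y": 0, "z": 0.13, "ax": 0, "ay": 0, "az": 0, "gripper": 1}
    - {"x": 0, "y": 0, "z": 0.13, "ax": 0, "ay": 0, "az": 0, "gripper": 1}
    - {"x": 0, "y": 0, "z": 0.13, "ax": 0, "ay": 0, "az": 0, "gripper": 1}

```text
clock: 10.42
position: [503.7, 482.3, 130.0]
ee_rot: [0.997, 0.071, 0.0, -0.0]
contact_force: [-0.4, -0.1, -0.6]
gripper_width: 25.8
grasp_force: 59.8
```

Request:
send_rows:
  targets:
    - {"x": 0, "y": 0, "z": 0.13, "ax": 0, "ay": 0, "az": 0, "gripper": 1}
    - {"x": 0, "y": 0, "z": 0.13, "ax": 0, "ay": 0, "az": 0, "gripper": 1}
    - {"x": 0, "y": 0, "z": 0.13, "ax": 0, "ay": 0, "az": 0, "gripper": 1}

```text
clock: 10.67
position: [503.7, 482.4, 126.3]
ee_rot: [0.997, 0.071, 0.0, -0.0]
contact_force: [-1.3, 0.3, -0.2]
gripper_width: 25.7
grasp_force: 59.8
```

Request:
send_rows:
  targets:
    - {"x": 0, "y": 0, "z": 0.13, "ax": 0, "ay": 0, "az": 0, "gripper": 1}
    - {"x": 0, "y": 0, "z": 0.13, "ax": 0, "ay": 0, "az": 0, "gripper": 1}
    - {"x": 0, "y": 0, "z": 0.13, "ax": 0, "ay": 0, "az": 0, "gripper": 1}

```text
clock: 10.92
position: [503.2, 481.9, 121.4]
ee_rot: [0.997, 0.071, -0.0, 0.0]
contact_force: [-1.0, 0.3, -3.0]
gripper_width: 25.4
grasp_force: 59.8
```

Request:
send_rows:
  targets:
    - {"x": 0, "y": 0, "z": 0.12, "ax": 0, "ay": 0, "az": 0, "gripper": 1}
    - {"x": 0, "y": 0, "z": 0.12, "ax": 0, "ay": 0, "az": 0, "gripper": 1}
    - {"x": 0, "y": 0, "z": 0.1, "ax": 0, "ay": 0, "az": 0, "gripper": 1}

```text
clock: 11.17
position: [503.3, 481.9, 117.9]
ee_rot: [0.997, 0.071, -0.0, 0.0]
contact_force: [0.5, -0.7, -2.3]
gripper_width: 25.5
grasp_force: 59.8
```

Request:
send_rows:
  targets:
    - {"x": 0, "y": 0, "z": 0.1, "ax": 0, "ay": 0, "az": 0, "gripper": 1}
    - {"x": 0, "y": 0, "z": 0.1, "ax": 0, "ay": 0, "az": 0, "gripper": 1}

```text
clock: 11.33
position: [503.4, 482.0, 116.3]
ee_rot: [0.997, 0.071, -0.0, 0.0]
contact_force: [1.4, 0.1, -1.9]
gripper_width: 25.5
grasp_force: 59.8
```

Request:
send_rows:
  targets:
    - {"x": 0, "y": 0, "z": 0.1, "ax": 0, "ay": 0, "az": 0, "gripper": 1}
    - {"x": 0, "y": 0, "z": 0.1, "ax": 0, "ay": 0, "az": 0, "gripper": 1}

```text
clock: 11.5
position: [503.5, 482.1, 114.4]
ee_rot: [0.997, 0.071, 0.0, -0.0]
contact_force: [-0.2, -0.3, -2.9]
gripper_width: 25.4
grasp_force: 59.8
```

Request:
send_rows:
  targets:
    - {"x": 0, "y": 0, "z": 0.1, "ax": 0, "ay": 0, "az": 0, "gripper": 1}
    - {"x": 0, "y": 0, "z": 0.1, "ax": 0, "ay": 0, "az": 0, "gripper": 1}

```text
clock: 11.67
position: [503.8, 482.4, 113.5]
ee_rot: [0.997, 0.071, 0.001, -0.0]
contact_force: [-1.4, -1.1, 3.5]
gripper_width: 25.3
grasp_force: 60.6
```

Request:
send_rows:
  targets:
    - {"x": 0, "y": 0, "z": 0.08, "ax": 0, "ay": 0, "az": 0, "gripper": 1}
    - {"x": 0, "y": 0, "z": 0.08, "ax": 0, "ay": 0, "az": 0, "gripper": 1}

```text
clock: 11.83
position: [503.9, 482.4, 112.9]
ee_rot: [0.997, 0.071, 0.001, -0.0]
contact_force: [-1.6, -0.7, 5.1]
gripper_width: 25.5
grasp_force: 60.9
```

Request:
send_rows:
  targets:
    - {"x": 0, "y": 0, "z": 0.08, "ax": 0, "ay": 0, "az": 0, "gripper": 1}
    - {"x": 0, "y": 0, "z": 0.08, "ax": 0, "ay": 0, "az": 0, "gripper": 1}

```text
clock: 12.0
position: [503.9, 482.4, 111.7]
ee_rot: [0.997, 0.071, 0.001, -0.001]
contact_force: [-3.0, -0.3, 6.6]
gripper_width: 25.4
grasp_force: 60.9
```

Request:
send_rows:
  targets:
    - {"x": 0, "y": 0, "z": 0.05, "ax": 0, "ay": 0, "az": 0, "gripper": 1}
    - {"x": 0, "y": 0, "z": 0.05, "ax": 0, "ay": 0, "az": 0, "gripper": 1}

```text
clock: 12.17
position: [503.9, 482.4, 110.6]
ee_rot: [0.997, 0.071, 0.001, -0.001]
contact_force: [-1.9, -0.7, 6.3]
gripper_width: 25.5
grasp_force: 60.9
```

Request:
send_rows:
  targets:
    - {"x": 0, "y": 0, "z": 0.08, "ax": 0, "ay": 0, "az": 0, "gripper": 1}
    - {"x": 0, "y": 0, "z": 0.08, "ax": 0, "ay": 0, "az": 0, "gripper": 1}

```text
clock: 12.33
position: [503.8, 482.4, 109.2]
ee_rot: [0.997, 0.071, 0.001, -0.001]
contact_force: [-2.1, -1.8, 7.2]
gripper_width: 25.2
grasp_force: 61.0
```

Request:
send_rows:
  targets:
    - {"x": 0, "y": 0, "z": 0.08, "ax": 0, "ay": 0, "az": 0, "gripper": 1}
    - {"x": 0, "y": 0, "z": 0.08, "ax": 0, "ay": 0, "az": 0, "gripper": 1}

```text
clock: 12.5
position: [503.9, 482.4, 107.6]
ee_rot: [0.997, 0.071, 0.001, -0.0]
contact_force: [-2.9, -1.9, 6.5]
gripper_width: 25.3
grasp_force: 61.0
```

Request:
send_rows:
  targets:
    - {"x": 0, "y": 0, "z": 0.06, "ax": 0, "ay": 0, "az": 0, "gripper": 1}
    - {"x": 0, "y": 0, "z": 0.06, "ax": 0, "ay": 0, "az": 0, "gripper": 1}

```text
clock: 12.67
position: [503.9, 482.4, 106.4]
ee_rot: [0.997, 0.071, 0.001, -0.001]
contact_force: [-1.9, -1.2, 6.7]
gripper_width: 25.2
grasp_force: 61.0
```

Request:
send_rows:
  targets:
    - {"x": 0, "y": 0, "z": 0.08, "ax": 0, "ay": 0, "az": 0, "gripper": 1}
    - {"x": 0, "y": 0, "z": 0.08, "ax": 0, "ay": 0, "az": 0, "gripper": 1}

```text
clock: 12.83
position: [504.0, 482.5, 105.6]
ee_rot: [0.997, 0.072, 0.001, -0.001]
contact_force: [-3.0, -1.5, 12.4]
gripper_width: 25.7
grasp_force: 61.6
```

Request:
send_rows:
  targets:
    - {"x": 0, "y": 0, "z": 0.08, "ax": 0, "ay": 0, "az": 0, "gripper": 1}
    - {"x": 0, "y": 0, "z": 0.08, "ax": 0, "ay": 0, "az": 0, "gripper": 1}

```text
clock: 13.0
position: [504.2, 482.6, 105.6]
ee_rot: [0.997, 0.072, 0.002, -0.001]
contact_force: [-4.9, -3.9, 16.8]
gripper_width: 25.2
grasp_force: 62.2
```

Request:
send_rows:
  targets:
    - {"x": 0, "y": 0, "z": 0.06, "ax": 0, "ay": 0, "az": 0, "gripper": 1}
    - {"x": 0, "y": 0, "z": 0.06, "ax": 0, "ay": 0, "az": 0, "gripper": 1}

```text
clock: 13.17
position: [504.3, 482.7, 105.5]
ee_rot: [0.997, 0.072, 0.002, -0.001]
contact_force: [-5.7, -4.0, 19.1]
gripper_width: 25.6
grasp_force: 62.5
```

The resistance rose steeply at TCP z of about 105.5, so the floor is seated with the foot near 42 mm. I'll lift off and check the bed from above.

Request:
send_rows:
  targets:
    - {"x": 0, "y": 0, "z": -1.2, "ax": 0, "ay": 0, "az": 0, "gripper": 1}
    - {"x": 0, "y": 0, "z": -2.2, "ax": 0, "ay": 0, "az": 0, "gripper": 1}
    - {"x": 0, "y": 0, "z": -2.6, "ax": 0, "ay": 0, "az": 0, "gripper": 1}
    - {"x": 0, "y": 0, "z": -2.6, "ax": 0, "ay": 0, "az": 0, "gripper": 1}
    - {"x": 0, "y": 0, "z": -1.4, "ax": 0, "ay": 0, "az": 0, "gripper": 1}

```text
clock: 13.58
position: [504.4, 482.9, 202.9]
ee_rot: [0.997, 0.071, 0.002, -0.002]
contact_force: [0.6, 0.6, -2.0]
gripper_width: 25.5
grasp_force: 59.8
```

Request:
send_rows:
  targets:
    - {"x": -2.5, "y": -1.5, "z": 0, "ax": 0, "ay": 0, "az": 0, "gripper": 1}
    - {"x": -3.5, "y": -2.0, "z": 0, "ax": 0, "ay": 0, "az": 0, "gripper": 1}
    - {"x": -3.5, "y": -2.0, "z": 0, "ax": 0, "ay": 0, "az": 0, "gripper": 1}
    - {"x": -3.5, "y": -2.0, "z": 0, "ax": 0, "ay": 0, "az": 0, "gripper": 1}
    - {"x": -3.5, "y": -2.0, "z": 0, "ax": 0, "ay": 0, "az": 0, "gripper": 1}

```text
clock: 14.0
position: [325.0, 552.9, 199.0]
ee_rot: [0.997, 0.071, -0.0, 0.0]
contact_force: [-0.4, 1.3, -3.1]
gripper_width: 25.5
grasp_force: 59.7
```

Request:
send_rows:
  targets:
    - {"x": -2.0, "y": -1.2, "z": 0, "ax": 0, "ay": 0, "az": 0, "gripper": 1}
    - {"x": 0, "y": 0, "z": 0, "ax": 0, "ay": 0, "az": 0, "gripper": 1}

```text
clock: 14.17
position: [300.7, 563.6, 199.2]
ee_rot: [0.997, 0.074, -0.001, -0.0]
contact_force: [1.2, -0.0, -2.1]
gripper_width: 25.3
grasp_force: 59.7
```

```bash
python3 st.py; python3 m2.py 1; python3 - <<'E'
from h import *
im,W=cloud('top'); z=W[...,2]
for r in range(204,256,3): print(' '.join('%3d'%(z[r,c] if z[r,c]==z[r,c] else -1) for c in range(158,212,3)))
cv2.imwrite('pics/b1.png',cv2.resize(im[190:270,140:230,::-1],(540,480),interpolation=2))
E
python3 - <<'E'
E
sed -i 's/((57,80),(44,56))/((57,80),(46,57),(34,46))/' m2.py
```

```text
t 14.17 p [300.7 563.6 199.2] yaw 8.46 tilt [-0.07  0.04] F [ 1.2 -0.  -2.1] M [-0.1  -0.07 -0.02] w 25.3 g 59.7 j6 0.39
rim 736 (array([504. , 456.3]), array([122.8, 121.3]), 2.2) [504.49407788 455.5423549   68.430753  ]
 68  70  68  67  69  69  67  67  68  68  71  70  66  66  68  68  66  69
 68  67  69  67  65  65  67  64  64  59  62  60  58  60  61  61  69  67
 67  41  13  12  12  10   9   9  35  35  35   9   6  33  33   9  66  69
 69  40  31  40  40  37  21  36  42  40  37  33  30  37  41  40  70  69
 66  39  36  40  42  41  32  39  40  42  41  33  39  40  38  41  68  67
 66  39  36  40  40  40  33  35  40  41  38  30  35  39  41  38  67  68
 68  38  30  39  38  35  23  10  33  35  31   6   9  34  -1  33  68  67
 67  39  12   7  31   9  11  11  34  36  31  10  10  35  36  34  69  67
 67  36  34  40  40  38  27  33  38  40  38  31  38  39  40  38  67  73
 67  34  37  39  42  42  32  39  41  41  41  35  36  42  41  43  67  69
 67  37  35  39  42  42  32  35  41  39  39  33  35  40  40  38  65  71
 67  37  10  37  40  32  10  10  31  32  33  11   9  34  33  28  67  70
 66  36  11  31  34  32  11  11  30  34  35  12  12  31  35  34  12  69
 67  35  32  38  41  38  28  33  39  41  36  29  36  44  40  39  29  66
 66  35  38  40  42  40  29  39  40  40  40  34  37  39  38  43  29  65
 68  37  37  44  42  38  30  32  42  41  37  -1  36  40  37  41  21  71
 69  36  10  37  36  35  12  10  33  33  34   9  12  31  33  21  11  66
 67  68  70  69  66  69  69  70  69  70  67  70  67  70  66  67  66  70
```

View pics/b1.png

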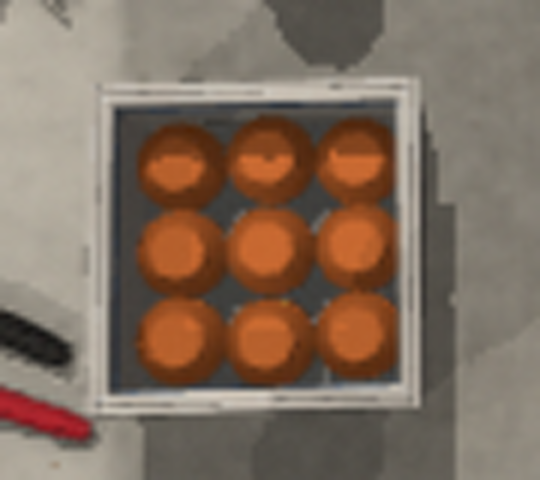

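All nine tablets lie in one layer in a 3x3 grid, with their tops all reading about 41 mm. Now the final firm press, on the patch where four tablets meet.

Request:
send_rows:
  targets:
    - {"x": 2.0, "y": 1.75, "z": 0, "ax": 0, "ay": 0, "az": 0, "gripper": 1}
    - {"x": 2.6, "y": 2.35, "z": 0, "ax": 0, "ay": 0, "az": 0, "gripper": 1}
    - {"x": 2.6, "y": 2.35, "z": 0, "ax": 0, "ay": 0, "az": 0, "gripper": 1}
    - {"x": 2.6, "y": 2.35, "z": 0, "ax": 0, "ay": 0, "az": 0, "gripper": 1}
    - {"x": 2.6, "y": 2.35, "z": 0, "ax": 0, "ay": 0, "az": 0, "gripper": 1}

```text
clock: 14.68
position: [446.1, 466.9, 199.2]
ee_rot: [0.998, 0.07, -0.0, 0.0]
contact_force: [0.6, 0.8, -2.4]
gripper_width: 25.3
grasp_force: 59.8
```

Request:
send_rows:
  targets:
    - {"x": 2.6, "y": 2.35, "z": 0, "ax": 0, "ay": 0, "az": 0, "gripper": 1}
    - {"x": 1.75, "y": 1.45, "z": 0, "ax": 0, "ay": 0, "az": 0, "gripper": 1}
    - {"x": 0, "y": 0, "z": 0, "ax": 0, "ay": 0, "az": 0, "gripper": 1}
    - {"x": 0, "y": 0, "z": 0, "ax": 0, "ay": 0, "az": 0, "gripper": 1}
    - {"x": 0, "y": 0, "z": 0, "ax": 0, "ay": 0, "az": 0, "gripper": 1}

```text
clock: 15.1
position: [492.7, 436.7, 199.0]
ee_rot: [0.998, 0.07, -0.0, 0.0]
contact_force: [-0.6, -0.6, -2.4]
gripper_width: 25.1
grasp_force: 59.8
```

```bash
python3 st.py 488 439 109
```

```text
t 15.1 p [492.7 436.7 199. ] yaw 8.05 tilt [-0.04 -0.02] F [-0.6 -0.6 -2.4] M [0.01 0.05 0.04] w 25.1 g 59.8 j6 0.74
tool cm [-0.43 -0.3   9.  ]
```

Request:
send_rows:
  targets:
    - {"x": -0.4, "y": -0.3, "z": 1.2, "ax": 0, "ay": 0, "az": 0, "gripper": 1}
    - {"x": 0, "y": 0, "z": 2.2, "ax": 0, "ay": 0, "az": 0, "gripper": 1}
    - {"x": 0, "y": 0, "z": 2.4, "ax": 0, "ay": 0, "az": 0, "gripper": 1}
    - {"x": 0, "y": 0, "z": 1.5, "ax": 0, "ay": 0, "az": 0, "gripper": 1}
    - {"x": 0, "y": 0, "z": 0.7, "ax": 0, "ay": 0, "az": 0, "gripper": 1}

```text
clock: 15.52
position: [485.8, 439.4, 116.6]
ee_rot: [0.997, 0.072, -0.002, 0.002]
contact_force: [0.3, -1.0, -2.7]
gripper_width: 25.5
grasp_force: 59.6
```

Request:
send_rows:
  targets:
    - {"x": 0, "y": 0, "z": 0.2, "ax": 0, "ay": 0, "az": 0, "gripper": 1}
    - {"x": 0, "y": 0, "z": 0.1, "ax": 0, "ay": 0, "az": 0, "gripper": 1}
    - {"x": 0, "y": 0, "z": 0, "ax": 0, "ay": 0, "az": 0, "gripper": 1}

```text
clock: 15.77
position: [488.1, 440.8, 117.7]
ee_rot: [0.997, 0.072, 0.001, -0.001]
contact_force: [1.0, -0.7, -2.8]
gripper_width: 25.4
grasp_force: 59.6
```

Request:
send_rows:
  targets:
    - {"x": 0, "y": 0, "z": 0.12, "ax": 0, "ay": 0, "az": 0, "gripper": 1}
    - {"x": 0, "y": 0, "z": 0.12, "ax": 0, "ay": 0, "az": 0, "gripper": 1}
    - {"x": 0, "y": 0, "z": 0.12, "ax": 0, "ay": 0, "az": 0, "gripper": 1}

```text
clock: 16.02
position: [488.0, 440.2, 113.7]
ee_rot: [0.997, 0.071, 0.0, -0.001]
contact_force: [0.1, 0.2, -2.6]
gripper_width: 25.3
grasp_force: 59.6
```

```bash
python3 st.py 488 439 105.5
```

```text
t 16.02 p [488.  440.2 113.7] yaw 8.16 tilt [0.05 0.07] F [ 0.1  0.2 -2.6] M [-0.04  0.02  0.02] w 25.3 g 59.6 j6 0.73
tool cm [-0.02  0.12  0.82]
```

Request:
send_rows:
  targets:
    - {"x": 0, "y": 0.1, "z": 0.15, "ax": 0, "ay": 0, "az": 0, "gripper": 1}
    - {"x": 0, "y": 0, "z": 0.15, "ax": 0, "ay": 0, "az": 0, "gripper": 1}
    - {"x": 0, "y": 0, "z": 0.15, "ax": 0, "ay": 0, "az": 0, "gripper": 1}
    - {"x": 0, "y": 0, "z": 0.15, "ax": 0, "ay": 0, "az": 0, "gripper": 1}
    - {"x": 0, "y": 0, "z": 0.15, "ax": 0, "ay": 0, "az": 0, "gripper": 1}

```text
clock: 16.43
position: [488.1, 439.0, 105.7]
ee_rot: [0.997, 0.071, 0.0, 0.0]
contact_force: [-1.0, 0.1, 4.6]
gripper_width: 25.4
grasp_force: 60.7
```

Request:
send_rows:
  targets:
    - {"x": 0, "y": 0, "z": 0.1, "ax": 0, "ay": 0, "az": 0, "gripper": 1}
    - {"x": 0, "y": 0, "z": 0.1, "ax": 0, "ay": 0, "az": 0, "gripper": 1}
    - {"x": 0, "y": 0, "z": 0.1, "ax": 0, "ay": 0, "az": 0, "gripper": 1}

```text
clock: 16.68
position: [488.4, 439.1, 105.6]
ee_rot: [0.997, 0.072, 0.001, -0.0]
contact_force: [-5.4, -2.2, 14.3]
gripper_width: 25.1
grasp_force: 61.9
```

Request:
send_rows:
  targets:
    - {"x": 0, "y": 0, "z": 0.1, "ax": 0, "ay": 0, "az": 0, "gripper": 1}
    - {"x": 0, "y": 0, "z": 0.1, "ax": 0, "ay": 0, "az": 0, "gripper": 1}

```text
clock: 16.85
position: [488.5, 439.2, 105.5]
ee_rot: [0.997, 0.072, 0.001, -0.0]
contact_force: [-7.4, -4.4, 21.1]
gripper_width: 25.3
grasp_force: 62.8
```

Request:
send_rows:
  targets:
    - {"x": 0, "y": 0, "z": 0.04, "ax": 0, "ay": 0, "az": 0, "gripper": 1}
    - {"x": 0, "y": 0, "z": 0, "ax": 0, "ay": 0, "az": 0, "gripper": 1}
    - {"x": 0, "y": 0, "z": 0, "ax": 0, "ay": 0, "az": 0, "gripper": 1}

```text
clock: 17.1
position: [488.5, 439.2, 105.6]
ee_rot: [0.997, 0.072, 0.002, -0.0]
contact_force: [-5.9, -3.9, 18.5]
gripper_width: 25.2
grasp_force: 62.5
```

Request:
send_rows:
  targets:
    - {"x": 0, "y": 0, "z": 0, "ax": 0, "ay": 0, "az": 0, "gripper": 1}
    - {"x": 0, "y": 0, "z": 0, "ax": 0, "ay": 0, "az": 0, "gripper": 1}

```text
clock: 17.27
position: [488.5, 439.2, 105.6]
ee_rot: [0.997, 0.072, 0.002, -0.0]
contact_force: [-7.1, -4.0, 18.2]
gripper_width: 25.5
grasp_force: 62.5
```

Request:
send_rows:
  targets:
    - {"x": 0, "y": 0, "z": 0.1, "ax": 0, "ay": 0, "az": 0, "gripper": 1}
    - {"x": 0, "y": 0, "z": 0.07, "ax": 0, "ay": 0, "az": 0, "gripper": 1}
    - {"x": 0, "y": 0, "z": 0, "ax": 0, "ay": 0, "az": 0, "gripper": 1}
    - {"x": 0, "y": 0, "z": 0, "ax": 0, "ay": 0, "az": 0, "gripper": 1}

```text
clock: 17.6
position: [488.6, 439.3, 105.5]
ee_rot: [0.997, 0.072, 0.002, -0.001]
contact_force: [-8.4, -5.2, 24.3]
gripper_width: 25.4
grasp_force: 63.3
```

Request:
send_rows:
  targets:
    - {"x": 0, "y": 0, "z": 0, "ax": 0, "ay": 0, "az": 0, "gripper": 1}
    - {"x": 0, "y": 0, "z": 0, "ax": 0, "ay": 0, "az": 0, "gripper": 1}

```text
clock: 17.77
position: [488.6, 439.3, 105.5]
ee_rot: [0.997, 0.072, 0.002, -0.001]
contact_force: [-8.5, -4.9, 23.3]
gripper_width: 25.5
grasp_force: 63.3
```

Fz of 23.5 plus the tamper's weight of 2.3 gives about 25.8 N on the bed. I'll hold it for more than a second.

Request:
send_rows:
  targets:
    - {"x": 0, "y": 0, "z": 0, "ax": 0, "ay": 0, "az": 0, "gripper": 1}
    - {"x": 0, "y": 0, "z": 0, "ax": 0, "ay": 0, "az": 0, "gripper": 1}
    - {"x": 0, "y": 0, "z": 0, "ax": 0, "ay": 0, "az": 0, "gripper": 1}
    - {"x": 0, "y": 0, "z": 0, "ax": 0, "ay": 0, "az": 0, "gripper": 1}
    - {"x": 0, "y": 0, "z": 0, "ax": 0, "ay": 0, "az": 0, "gripper": 1}

```text
clock: 18.18
position: [488.6, 439.3, 105.5]
ee_rot: [0.997, 0.072, 0.002, -0.001]
contact_force: [-7.9, -6.1, 24.6]
gripper_width: 25.5
grasp_force: 63.3
```

Request:
send_rows:
  targets:
    - {"x": 0, "y": 0, "z": 0, "ax": 0, "ay": 0, "az": 0, "gripper": 1}
    - {"x": 0, "y": 0, "z": 0, "ax": 0, "ay": 0, "az": 0, "gripper": 1}
    - {"x": 0, "y": 0, "z": 0, "ax": 0, "ay": 0, "az": 0, "gripper": 1}
    - {"x": 0, "y": 0, "z": 0, "ax": 0, "ay": 0, "az": 0, "gripper": 1}
    - {"x": 0, "y": 0, "z": 0, "ax": 0, "ay": 0, "az": 0, "gripper": 1}

```text
clock: 18.6
position: [488.6, 439.3, 105.5]
ee_rot: [0.997, 0.072, 0.002, -0.001]
contact_force: [-8.9, -5.0, 24.0]
gripper_width: 25.5
grasp_force: 63.3
```

Request:
send_rows:
  targets:
    - {"x": 0, "y": 0, "z": 0, "ax": 0, "ay": 0, "az": 0, "gripper": 1}
    - {"x": 0, "y": 0, "z": 0, "ax": 0, "ay": 0, "az": 0, "gripper": 1}
    - {"x": 0, "y": 0, "z": 0, "ax": 0, "ay": 0, "az": 0, "gripper": 1}
    - {"x": 0, "y": 0, "z": 0, "ax": 0, "ay": 0, "az": 0, "gripper": 1}
    - {"x": 0, "y": 0, "z": 0, "ax": 0, "ay": 0, "az": 0, "gripper": 1}

```text
clock: 19.02
position: [488.6, 439.3, 105.6]
ee_rot: [0.997, 0.072, 0.002, -0.001]
contact_force: [-7.5, -5.6, 24.8]
gripper_width: 25.4
grasp_force: 63.3
```

Request:
send_rows:
  targets:
    - {"x": 0, "y": 0, "z": -0.5, "ax": 0, "ay": 0, "az": 0, "gripper": 1}
    - {"x": 0, "y": 0, "z": -1.2, "ax": 0, "ay": 0, "az": 0, "gripper": 1}
    - {"x": 0, "y": 0, "z": -2.0, "ax": 0, "ay": 0, "az": 0, "gripper": 1}
    - {"x": 0, "y": 0, "z": -2.5, "ax": 0, "ay": 0, "az": 0, "gripper": 1}
    - {"x": 0, "y": 0, "z": -2.2, "ax": 0, "ay": 0, "az": 0, "gripper": 1}

```text
clock: 19.43
position: [488.0, 438.8, 182.9]
ee_rot: [0.997, 0.071, -0.0, 0.0]
contact_force: [0.6, 0.3, -2.7]
gripper_width: 25.4
grasp_force: 59.6
```

Request:
send_rows:
  targets:
    - {"x": 0, "y": 0, "z": 0, "ax": 0, "ay": 0, "az": 0, "gripper": 1}
    - {"x": 0, "y": 0, "z": 0, "ax": 0, "ay": 0, "az": 0, "gripper": 1}
    - {"x": 0, "y": 0, "z": 0, "ax": 0, "ay": 0, "az": 0, "gripper": 1}

```text
clock: 19.68
position: [487.2, 438.3, 180.6]
ee_rot: [0.997, 0.071, -0.001, 0.001]
contact_force: [-0.0, -0.3, -2.8]
gripper_width: 25.3
grasp_force: 59.8
```

```bash
python3 st.py 547.4 268.3 180
```

```text
t 19.68 p [487.2 438.3 180.6] yaw 8.13 tilt [-0.13 -0.1 ] F [-0.  -0.3 -2.8] M [-0.03  0.01 -0.07] w 25.3 g 59.8 j6 0.73
tool cm [ 3.55 17.68  0.08]
```

Request:
send_rows:
  targets:
    - {"x": 0.5, "y": 2.3, "z": 0, "ax": 0, "ay": 0, "az": 0, "gripper": 1}
    - {"x": 0.8, "y": 3.6, "z": 0, "ax": 0, "ay": 0, "az": 0, "gripper": 1}
    - {"x": 0.9, "y": 4.0, "z": 0, "ax": 0, "ay": 0, "az": 0, "gripper": 1}
    - {"x": 0.8, "y": 3.6, "z": 0, "ax": 0, "ay": 0, "az": 0, "gripper": 1}
    - {"x": 0.5, "y": 2.4, "z": 0, "ax": 0, "ay": 0, "az": 0, "gripper": 1}

```text
clock: 20.1
position: [544.7, 282.9, 179.9]
ee_rot: [0.998, 0.07, -0.002, 0.002]
contact_force: [-0.1, 0.1, -2.8]
gripper_width: 25.5
grasp_force: 59.9
```

Request:
send_rows:
  targets:
    - {"x": 0.3, "y": 1.4, "z": 0, "ax": 0, "ay": 0, "az": 0, "gripper": 1}
    - {"x": 0, "y": 0, "z": 0, "ax": 0, "ay": 0, "az": 0, "gripper": 1}
    - {"x": 0, "y": 0, "z": 0, "ax": 0, "ay": 0, "az": 0, "gripper": 1}
    - {"x": 0, "y": 0, "z": 0, "ax": 0, "ay": 0, "az": 0, "gripper": 1}
    - {"x": 0, "y": 0, "z": 0, "ax": 0, "ay": 0, "az": 0, "gripper": 1}

```text
clock: 20.52
position: [549.7, 274.1, 181.7]
ee_rot: [0.997, 0.072, -0.0, 0.0]
contact_force: [0.0, -0.2, -2.3]
gripper_width: 25.2
grasp_force: 59.9
```

```bash
python3 st.py 550 272 80
```

```text
t 20.52 p [549.7 274.1 181.7] yaw 8.23 tilt [-0.04 -0.02] F [ 0.  -0.2 -2.3] M [ 0.02 -0.01 -0.06] w 25.2 g 59.9 j6 0.99
tool cm [1.000e-02 2.100e-01 1.017e+01]
```

Request:
send_rows:
  targets:
    - {"x": 0, "y": 0.1, "z": 1.5, "ax": 0, "ay": 0, "az": 0, "gripper": 1}
    - {"x": 0, "y": 0, "z": 2.5, "ax": 0, "ay": 0, "az": 0, "gripper": 1}
    - {"x": 0, "y": 0, "z": 2.7, "ax": 0, "ay": 0, "az": 0, "gripper": 1}
    - {"x": 0, "y": 0, "z": 2.0, "ax": 0, "ay": 0, "az": 0, "gripper": 1}
    - {"x": 0, "y": 0, "z": 1.0, "ax": 0, "ay": 0, "az": 0, "gripper": 1}

```text
clock: 20.93
position: [548.2, 272.2, 82.0]
ee_rot: [0.997, 0.072, -0.002, 0.001]
contact_force: [-0.3, -0.6, -2.6]
gripper_width: 25.3
grasp_force: 59.7
```

Request:
send_rows:
  targets:
    - {"x": 0, "y": 0, "z": 0.4, "ax": 0, "ay": 0, "az": 0, "gripper": 1}
    - {"x": 0, "y": 0, "z": 0, "ax": 0, "ay": 0, "az": 0, "gripper": 1}
    - {"x": 0, "y": 0, "z": 0, "ax": 0, "ay": 0, "az": 0, "gripper": 1}
    - {"x": 0, "y": 0, "z": 0, "ax": 0, "ay": 0, "az": 0, "gripper": 1}

```text
clock: 21.27
position: [551.2, 273.0, 83.0]
ee_rot: [0.997, 0.071, 0.001, -0.001]
contact_force: [-0.2, 0.6, -2.1]
gripper_width: 25.7
grasp_force: 59.7
```

```bash
python3 st.py 550 272 68
```

```text
t 21.27 p [551.2 273.   83. ] yaw 8.19 tilt [0.16 0.11] F [-0.2  0.6 -2.1] M [0.   0.04 0.03] w 25.7 g 59.7 j6 0.99
tool cm [-0.14  0.09  1.5 ]
```

Lower slowly until the force shows contact, expected at TCP z of about 67.5.

Request:
send_rows:
  targets:
    - {"x": 0, "y": 0, "z": 0.3, "ax": 0, "ay": 0, "az": 0, "gripper": 1}
    - {"x": 0, "y": 0, "z": 0.3, "ax": 0, "ay": 0, "az": 0, "gripper": 1}
    - {"x": 0, "y": 0, "z": 0.3, "ax": 0, "ay": 0, "az": 0, "gripper": 1}
    - {"x": 0, "y": 0, "z": 0.2, "ax": 0, "ay": 0, "az": 0, "gripper": 1}
    - {"x": 0, "y": 0, "z": 0.1, "ax": 0, "ay": 0, "az": 0, "gripper": 1}

```text
clock: 21.68
position: [550.0, 271.9, 68.9]
ee_rot: [0.997, 0.071, -0.0, 0.0]
contact_force: [-0.1, 0.2, -2.9]
gripper_width: 25.2
grasp_force: 59.8
```

Request:
send_rows:
  targets:
    - {"x": 0, "y": 0, "z": 0.1, "ax": 0, "ay": 0, "az": 0, "gripper": 1}
    - {"x": 0, "y": 0, "z": 0.1, "ax": 0, "ay": 0, "az": 0, "gripper": 1}

```text
clock: 21.85
position: [550.4, 272.1, 67.5]
ee_rot: [0.997, 0.071, 0.0, 0.0]
contact_force: [-2.4, -0.5, 2.8]
gripper_width: 25.3
grasp_force: 60.5
```

Request:
send_rows:
  targets:
    - {"x": 0, "y": 0, "z": 0.07, "ax": 0, "ay": 0, "az": 0, "gripper": 1}
    - {"x": 0, "y": 0, "z": 0, "ax": 0, "ay": 0, "az": 0, "gripper": 1}

```text
clock: 22.02
position: [550.4, 272.1, 67.5]
ee_rot: [0.997, 0.071, 0.0, 0.0]
contact_force: [-1.8, -0.5, 2.9]
gripper_width: 25.1
grasp_force: 60.7
```

Request:
send_rows:
  targets:
    - {"x": 0, "y": 0, "z": 0.07, "ax": 0, "ay": 0, "az": 0, "gripper": 1}
    - {"x": 0, "y": 0, "z": 0, "ax": 0, "ay": 0, "az": 0, "gripper": 1}

```text
clock: 22.18
position: [550.4, 272.2, 67.4]
ee_rot: [0.997, 0.071, 0.0, 0.0]
contact_force: [-3.0, -0.8, 6.9]
gripper_width: 25.6
grasp_force: 61.3
```

It stands at the original height. I'll relieve the load, then open.

Request:
send_rows:
  targets:
    - {"x": 0, "y": 0, "z": -0.1, "ax": 0, "ay": 0, "az": 0, "gripper": 1}
    - {"x": 0, "y": 0, "z": 0, "ax": 0, "ay": 0, "az": 0, "gripper": 0.2}
    - {"x": 0, "y": 0, "z": 0, "ax": 0, "ay": 0, "az": 0, "gripper": -0.3}
    - {"x": 0, "y": 0, "z": 0, "ax": 0, "ay": 0, "az": 0, "gripper": -1}
    - {"x": 0, "y": 0, "z": 0, "ax": 0, "ay": 0, "az": 0, "gripper": -1}

```text
clock: 22.6
position: [550.5, 272.2, 66.8]
ee_rot: [0.997, 0.071, 0.0, -0.0]
contact_force: [-0.9, 0.0, 0.3]
gripper_width: 69.1
grasp_force: 0.0
```

Request:
send_rows:
  targets:
    - {"x": 0, "y": 0, "z": 0, "ax": 0, "ay": 0, "az": 0, "gripper": -1}
    - {"x": 0, "y": 0, "z": 0, "ax": 0, "ay": 0, "az": 0, "gripper": -1}
    - {"x": 0, "y": 0, "z": 0, "ax": 0, "ay": 0, "az": 0, "gripper": -1}
    - {"x": 0, "y": 0, "z": 0, "ax": 0, "ay": 0, "az": 0, "gripper": -1}
    - {"x": 0, "y": 0, "z": 0, "ax": 0, "ay": 0, "az": 0, "gripper": -1}

```text
clock: 23.02
position: [550.2, 272.1, 66.9]
ee_rot: [0.997, 0.071, 0.0, -0.0]
contact_force: [-0.1, 0.0, -1.1]
gripper_width: 85.4
grasp_force: 0.0
```

Request:
send_rows:
  targets:
    - {"x": 0, "y": 0, "z": -0.5, "ax": 0, "ay": 0, "az": 0, "gripper": -1}
    - {"x": 0, "y": 0, "z": -1.5, "ax": 0, "ay": 0, "az": 0, "gripper": -1}
    - {"x": 0, "y": 0, "z": -2.5, "ax": 0, "ay": 0, "az": 0, "gripper": -1}
    - {"x": 0, "y": 0, "z": -3.0, "ax": 0, "ay": 0, "az": 0, "gripper": -1}
    - {"x": 0, "y": 0, "z": -3.0, "ax": 0, "ay": 0, "az": 0, "gripper": -1}

```text
clock: 23.43
position: [549.9, 271.8, 173.0]
ee_rot: [0.997, 0.071, -0.0, 0.0]
contact_force: [0.2, 0.3, 0.5]
gripper_width: 85.4
grasp_force: 0.0
```

Request:
send_rows:
  targets:
    - {"x": 0, "y": 0, "z": -3.0, "ax": 0, "ay": 0, "az": 0, "gripper": -1}
    - {"x": 0, "y": 0, "z": -2.5, "ax": 0, "ay": 0, "az": 0, "gripper": -1}
    - {"x": -2.0, "y": -2.3, "z": 0, "ax": 0, "ay": 0, "az": 0, "gripper": -1}
    - {"x": -2.5, "y": -3.2, "z": 0, "ax": 0, "ay": 0, "az": 0, "gripper": -1}
    - {"x": -2.5, "y": -3.2, "z": 0, "ax": 0, "ay": 0, "az": 0, "gripper": -1}

```text
clock: 23.85
position: [468.1, 348.5, 228.0]
ee_rot: [0.998, 0.07, 0.001, -0.001]
contact_force: [1.1, 1.4, -0.1]
gripper_width: 85.4
grasp_force: 0.0
```

Request:
send_rows:
  targets:
    - {"x": -2.5, "y": -3.2, "z": 0, "ax": 0, "ay": 0, "az": 0, "gripper": -1}
    - {"x": -2.5, "y": -3.2, "z": 0, "ax": 0, "ay": 0, "az": 0, "gripper": -1}
    - {"x": -2.5, "y": -3.2, "z": 0, "ax": 0, "ay": 0, "az": 0, "gripper": -1}
    - {"x": -2.5, "y": -3.2, "z": 0, "ax": 0, "ay": 0, "az": 0, "gripper": -1}
    - {"x": -2.5, "y": -3.2, "z": 0, "ax": 0, "ay": 0, "az": 0, "gripper": -1}

```text
clock: 24.27
position: [320.5, 489.9, 227.7]
ee_rot: [0.997, 0.071, 0.0, -0.0]
contact_force: [0.2, 0.2, -0.3]
gripper_width: 85.5
grasp_force: 0.0
```

Request:
send_rows:
  targets:
    - {"x": -2.5, "y": -3.2, "z": 0, "ax": 0, "ay": 0, "az": 0, "gripper": -1}
    - {"x": -2.0, "y": -2.6, "z": 0, "ax": 0, "ay": 0, "az": 0, "gripper": -1}
    - {"x": 0, "y": 0, "z": 0, "ax": 0, "ay": 0, "az": 0, "gripper": -1}
    - {"x": 0, "y": 0, "z": 0, "ax": 0, "ay": 0, "az": 0, "gripper": -1}
    - {"x": 0, "y": 0, "z": 0, "ax": 0, "ay": 0, "az": 0, "gripper": -1}

```text
clock: 24.68
position: [269.3, 539.7, 227.0]
ee_rot: [0.997, 0.071, -0.0, 0.0]
contact_force: [-0.1, -0.5, -0.2]
gripper_width: 85.1
grasp_force: 0.0
```

```bash
python3 st.py; python3 m2.py 1; python3 - <<'E'
from h import *
o=[]
im,W=cloud('top'); x,y,z=np.moveaxis(W,-1,0); t=(z>106)&(abs(x-550)<40)&(abs(y-270)<40); print('tamper top',t.sum(),W[t].mean(0))
o=[cv2.resize(im[150:270,130:290,::-1],(400,300),interpolation=2),cv2.resize(arm.get_image('scene')[0][150:285,120:300,::-1],(400,300),interpolation=2)]
cv2.imwrite('pics/end.png',np.hstack(o))
E
```

```text
t 24.68 p [269.3 539.7 227. ] yaw 8.18 tilt [ 0.   -0.02] F [-0.1 -0.5 -0.2] M [-0.01 -0.02 -0.02] w 85.1 g 0.0 j6 0.34
rim 737 (array([503.9, 456.6]), array([122.9, 121.4]), 1.7) [504.12562072 455.24881516  68.45232039]
34 126 rel [31.1 34.3 39.2] ptp [28. 30. 11.]
34 126 rel [34.4 -0.5 39.4] ptp [31. 30. 10.]
34 122 rel [ 34.7 -33.8  39.4] ptp [29. 28. 11.]
34 130 rel [-0.2 -0.6 39.3] ptp [28. 30. 10.]
34 127 rel [  0.  -34.9  39.6] ptp [28. 28.  9.]
34 124 rel [-2.4 33.3 39.3] ptp [28. 28. 10.]
34 133 rel [-32.1 -35.6  39.4] ptp [30. 28. 11.]
34 130 rel [-34.4  32.4  39.2] ptp [30. 29. 10.]
34 130 rel [-36.6  -1.5  39.1] ptp [30. 28. 10.]
tamper top 139 [552.15717896 273.14986767 111.62357734]
```

View pics/end.png

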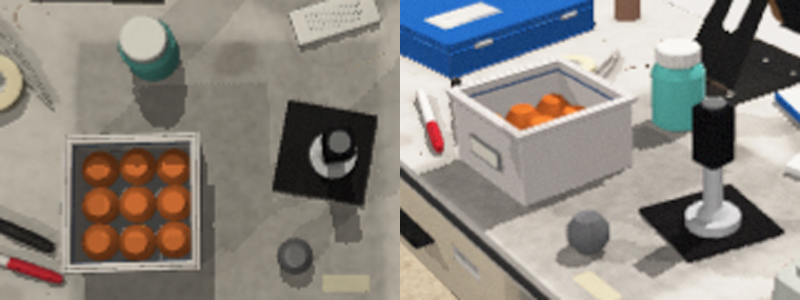

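The final view shows nine flat tablets in the drawer at (135,205), the tamper upright on its mat at (335,150), the gripper clear and everything else where it was. I'm handing the job in.

```bash
python3 -c "
from bench import arm
print(arm.job_done())"
```

```text
the job is handed in; nothing more can be done
None
```

All nine tablets lie flat in one layer on the seated floor, the last press held about 26 N for over a second (no force reading above about 27 N), and the tamper stands upright on its mat, released; the job is handed in after about 25 s of robot time.

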